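# Set out the push-out kit on the rail by height

### The arm

A 6-joint arm with a two-finger parallel gripper is mounted at the origin on a cart in front of the work surface, level with it; the furniture and walls round the work are solid. World frame = base frame: x ahead of the robot, y to its left, z up, the work surface at z = 0. Lengths are in mm, angles in rad, forces in N, time in s.
With the tool pointing down it reaches from about 300 to 775 mm from the base axis. Payload 14.6 kg.
Tool frame: the origin (TCP) lies midway between the tips of the shut fingers; the grasp point (between the pads) lies 19 mm behind it; y points along the fingers, z is the direction in which the jaws open and shut, and the axes are right-handed (so a half turn about y gives the same grasp; the last joint's range is limited). The gripper opens to 94 mm and grips with 3 to 60 N. Pads are 16 mm wide; open, the fingers measure 119 mm over their backs; the gripper's body (75 mm by 177 mm) begins 78 mm behind the grasp point.
Start: joints at [1.248, 0.3, 1.521, -0, 1.321, -0.067], TCP at [139.158, 532.094, 205.446] pointing down, gripper open.
Joint ranges: [-3.03, 3.03], [-0.79, 2.21], [0.23, 2.52], [-1.04, 4.18], [0, 3.07], [-2.55, 2.55]. Speed limits (rad/s): [2.22, 2.22, 2.57, 3.14, 3.14, 3.14].

### API

Orientations are given as [roll, pitch, yaw] about the fixed x, y, z axes, in that order (R = Rz(yaw) Ry(pitch) Rx(roll)).
In Python, from cell import manip gives the robot as it stands.
- The arm moves only by the tool play_rows, never from a script. Its argument "series" is a list of rows, each a list of 3 entries, a list of its own where there are three numbers: the shift along the tool's x, y, z in m, then the turn about the tool's y in rad, then the closure, from 0 (fully open) to 1 (shut). In form: [[[dx, dy, dz], twist, grip], ...]. A call has 1 to 20 rows; each row is the pose to reach, as a shift and turn from the pose measured when the call began, along the tool's axes at that moment; what a row does not reach only later rows make up. A row lasts 1/10 s, in which the tool goes at most 50 mm and 8.59 degrees, less where a joint would pass 70% of its speed; a pose out of reach is approached as far as the arm can. A call with a gripper value outside its range is refused whole. The fingers move at their own pace and stop on an object; "squeeze" is the grip in N (left out, the last holds). Time passes only in rows, so rows that repeat a pose let the fingers close. It gives the time, the measured TCP pose, the force and the opening at its end, in the units of the state.
- manip.read_state(): the state, without advancing time (a new reading comes with each control period).
- manip.camera(name): name is "side" or "top" or "wrist"; returns the picture (420x560x3 uint8, red, green, blue); there is no depth.
- manip.camera_params(name): a dict with "K" (3x3 intrinsics, pixels), "rvec" (rotation vector, rad) and "tvec" (3), from world to camera coordinates, as OpenCV has them. Camera axes: x right, y down, z forward; pixel columns grow to the right and rows downward; lengths in mm; the calibration is good to about 2 mm. The wrist camera is an equidistant fisheye: a pixel r from the principal point sees the ray r / f radians off the axis. A picture is of the moment at which its call begins: read the wrist's pose just before it. camera_params takes no time and is no camera call; for the wrist camera it gives the pose at the moment of the call.
- manip.sign_off(): hands the job in, once; it reports no verdict.
The state is a dict: "clock": time; "joints": joint angles; "qd": joint speeds; "effort": joint torques, N m; "eef_pos": TCP position; "eef_rot": TCP orientation; "wrist_force": force on the tool from outside, world axes, zero at the start; "moment": the same for the moment, N m; "finger_gap": finger opening in mm.
Only numpy, scipy, OpenCV 4.12 (cv2) and the standard library are available. Lean on these libraries where they do the work, as an engineer would, in place of code of your own. Each camera call takes 0.05 s, during which the arm holds its last target. There are 200 camera calls.

### The job

Set out the four metal parts (ball bearing, sleeve, V-block and punch pin) for the kit check: stand one on each black disc of the rail, centred and upright as they stand now, in order of height, with the lowest on the disc next to the red end block and the tallest on the disc farthest from it. Leave the loupe where it lies.

Things in the scene. Friction and masses are not known exactly. Their poses are not given: they have to be found in the camera images.
- ball_bearing_centre (a point): Point at the centre, half-way up, of the ball bearing, bright steel ring with a black seal, 35 mm across, 11 mm high (the lowest part), lying flat; grasp across the outside. About 75 g. z axis up when it stands as it should.
- brass_sleeve_centre (a point): Point at the centre, half-way up, of the plain brass sleeve (short yellow tube, open hole upward), 28 mm outside diameter, 20 mm high, standing on its end; grasp across the outside. About 51 g. z axis up when it stands as it should.
- vee_block_centre (a point): Point at the centre, half-way up, of the grey steel V-block with the V groove open upward, 46 mm along its own x (the groove runs along x), 50 mm along its own y, 40 mm high; its two faces across y are flat and 50 mm apart, good to grasp; the groove notches the faces across x. About 420 g. z axis up when it stands as it should.
- punch_centre (a point): Point at the centre, half-way up, of the stepped steel punch pin standing on its flange, 62 mm high (the tallest part): flange 32 mm diameter up to 9 mm high, barrel 24 mm diameter from 9 to 43 mm, tip 16 mm diameter above; grasp the barrel. About 160 g. z axis up when it stands as it should.
- disc_a_top (a point): Centre of the top face of a flat black rubber disc, 54 mm diameter, with a small white dot in its middle: one of four equal standing places in a row on a low fixed aluminium rail (66 mm wide, 345 mm long). The four stand in the order a, b, c, d, 72 mm apart, a at the left end (+y); the disc's own y axis runs along the row. The top is 10 mm above the bench and 2 mm above the rail.
- disc_b_top (a point): Centre of the top face of a flat black rubber disc, 54 mm diameter, with a small white dot in its middle: one of four equal standing places in a row on a low fixed aluminium rail (66 mm wide, 345 mm long). The four stand in the order a, b, c, d, 72 mm apart, a at the left end (+y); the disc's own y axis runs along the row. The top is 10 mm above the bench and 2 mm above the rail.
- disc_c_top (a point): Centre of the top face of a flat black rubber disc, 54 mm diameter, with a small white dot in its middle: one of four equal standing places in a row on a low fixed aluminium rail (66 mm wide, 345 mm long). The four stand in the order a, b, c, d, 72 mm apart, a at the left end (+y); the disc's own y axis runs along the row. The top is 10 mm above the bench and 2 mm above the rail.
- disc_d_top (a point): Centre of the top face of a flat black rubber disc, 54 mm diameter, with a small white dot in its middle: one of four equal standing places in a row on a low fixed aluminium rail (66 mm wide, 345 mm long). The four stand in the order a, b, c, d, 72 mm apart, a at the left end (+y); the disc's own y axis runs along the row. The top is 10 mm above the bench and 2 mm above the rail.
- red_end: Fixed red end block, 60 x 18 x 8 mm, on one end of the rail, 52 mm beyond the outermost disc; which end changes from start to start. Origin at the centre of its underside, 8 mm above the bench. The other end carries an equal grey block.
- reading_loupe: Small black hand loupe lying on the bench to the left of the parts, 34 x 67 x 12 mm; origin at the centre of its underside. A bystander: leave it alone. Solid machines stand behind the work: a blue press, 0.42 m high, from x = 0.55 on between y = -0.27 and 0.07; a tester with its near corner at x = 0.50, y = 0.20; another beyond x = 0.57, right of y = -0.31. Travel along the front of the bench.

How it is judged:
By the outcome, as a careful person would: the job done as asked, in the order asked, and still so for the second after the job is handed in, with the robot touching nothing.
It also fails if it takes over 134 s, if anything falls off the work surface, if the arm or the gripper's body presses on something with over 40 N, if the wrist force passes 120 N, or if a joint passes its speed limit or range.

## Working session

There is one attempt and no reset: what is moved stays moved. The work goes in short steps, Python scripts to look and compute and a tool call to move; the robot and the scene stay as the last step left them, time stands still between calls to the robot, and variables do not carry over. Pictures are saved under pics/ and viewed, about 12 in all and at most 16, crops included, and the job is handed in when it is done.

Besides the shell and the picture viewer there is one more tool, called after ">>>" as name(argument=value, ...), one argument or row to a line, values as JSON. play_rows: Moves the arm, as the interface text tells. Its arguments: {"type":"object","properties":{"series":{"type":"array","items":{"type":"array"}},"squeeze":{"type":"number"}},"required":["series"]}

```bash
mkdir -p pics; ls; python3 - <<'E'
from cell import manip
import cv2
s=manip.read_state();print(s)
for n in("top","side","wrist"):
    p=manip.camera_params(n);print(n,p)
    cv2.imwrite(f"pics/{n}0.png",manip.camera(n)[:,:,::-1])
E
```

```text
pics
{'clock': 0.0, 'joints': array([ 1.24842349e+00,  3.00476561e-01,  1.52156881e+00,  1.07965460e-05,
        1.32072216e+00, -6.66079108e-02]), 'qd': array([-0.00179838, -0.00102073, -0.00059169,  0.00080193, -0.00027993,
       -0.00172495]), 'effort': array([-1.13074275e-03, -5.31805408e+01, -3.52740884e+01,  7.08012516e-02,
        2.43549328e-02, -8.16635634e-05]), 'eef_pos': array([139.06254945, 531.85654938, 204.88853211]), 'eef_rot': array([-1.57196791e+00,  8.86330681e-05, -2.55767659e-01]), 'wrist_force': array([ 0.4378057 , -0.29588227, -0.05125988]), 'moment': array([0.00260571, 0.00424371, 0.01154699]), 'finger_gap': 93.72614322280639}
top {'K': array([[396.04945201,   0.        , 274.18307292],
       [  0.        , 396.04945201, 212.6524096 ],
       [  0.        ,   0.        ,   1.        ]]), 'rvec': array([ 2.14481984, -2.0930714 ,  0.2059573 ]), 'tvec': array([-107.45527954,  478.65809495, 1067.43611384])}
side {'K': array([[407.36717436,   0.        , 277.9321149 ],
       [  0.        , 407.36717436, 211.97345776],
       [  0.        ,   0.        ,   1.        ]]), 'rvec': array([ 0.49919365, -2.61386853,  1.36238187]), 'tvec': array([399.29383346, 195.27505131, 840.47544794])}
wrist {'K': array([[325.1922621 ,   0.        , 284.06060425],
       [  0.        , 325.1922621 , 211.37032111],
       [  0.        ,   0.        ,   1.        ]]), 'rvec': array([-2.3094027 , -1.78292995, -0.24065966]), 'tvec': array([-549.65914432,  -28.23242473,  391.24020869])}
```

View pics/top0.png

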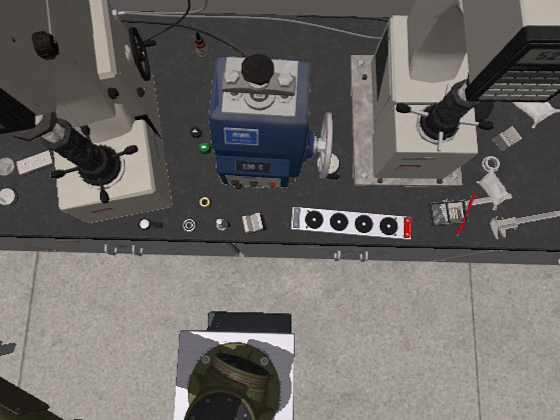

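View pics/side0.png

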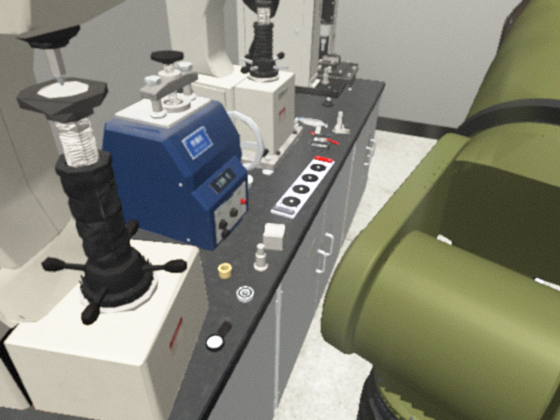

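View pics/wrist0.png

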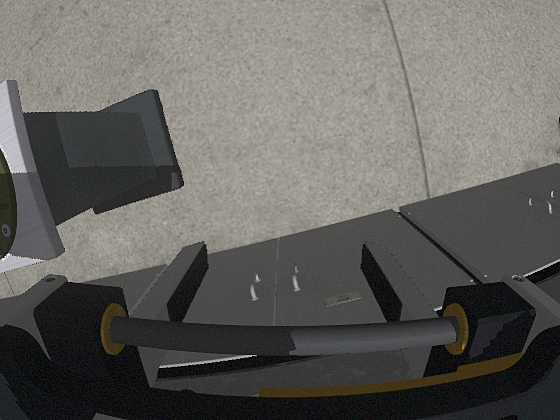

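The top view shows the red block at (409,228), the right (-y) end beside disc d. So the order is bearing→d, sleeve→c, V-block→b, punch→a. The parts are: loupe (147,225), bearing (189,225), sleeve (205,202), punch (222,224) and V-block (253,222). The side view agrees. The wrist view sees only floor and bench front.

```bash
cat > h.py <<'E'
import numpy as np, cv2
from cell import manip
def ray(p,uv,fish=False):
    R=cv2.Rodrigues(np.array(p["rvec"]))[0]; K=p["K"]
    x=(np.array(uv,float)-K[:2,2])/K[0,0]
    if fish:
        r=np.hypot(*x); d=np.array([*(x/r*np.sin(r)),np.cos(r)]) if r>0 else np.array([0,0,1.])
    else: d=np.array([*x,1.])
    return -R.T@np.ravel(p["tvec"]), R.T@(d/np.linalg.norm(d))
def onz(p,uv,z,fish=False):
    c,d=ray(p,uv,fish); return c+d*(z-c[2])/d[2]
def tri(rays):
    A=[np.eye(3)-np.outer(d,d) for c,d in rays]
    X=np.linalg.solve(sum(A),sum(a@c for a,(c,d) in zip(A,rays)))
    return X,[np.linalg.norm(a@(X-c)) for a,(c,d) in zip(A,rays)]
def proj(p,X,fish=False):
    R=cv2.Rodrigues(np.array(p["rvec"]))[0]; v=R@np.array(X,float)+np.ravel(p["tvec"]); K=p["K"]
    if fish:
        n=np.hypot(v[0],v[1]); t=np.arctan2(n,v[2]); return K[:2,2]+K[0,0]*t*v[:2]/n
    return K[:2,2]+K[0,0]*v[:2]/v[2]
E
python3 - <<'E'
from h import *
np.set_printoptions(precision=1,suppress=True)
t=manip.camera_params("top");s=manip.camera_params("side")
for n,a,b in [("bear",(189,225),(245,293)),("sleeve",(205,202),(224,270)),("punch",(222,224),(261,257)),("vee",(253,222),(274,237)),
 ("da",(314,219),(291,202)),("db",(339,222),(302,188)),("dc",(364,224),(310,177)),("dd",(389,226),(318,167)),("red",(408,228),(325,159)),("loupe",(147,225),(217,338))]:
    print(n,onz(t,a,10),*tri([ray(t,a),ray(s,b)]))
w=manip.camera_params("wrist");c,_=ray(w,(284,211),True);print(c,_)
st=manip.read_state()
from scipy.spatial.transform import Rotation as Ro
print(Ro.from_euler('xyz',st["eef_rot"]).as_matrix())
E
```

```text
bear [446.  149.5  10. ] [445.  149.3   9.8] [np.float64(0.9820714113770573), np.float64(0.9820714113770609)]
sleeve [515.1 107.3  10. ] [514.5 106.7  12.7] [np.float64(0.049243541728002584), np.float64(0.049243541727966834)]
punch [451.2  54.4  10. ] [448.7  52.   27.9] [np.float64(0.38887212698879586), np.float64(0.38887212698881957)]
vee [459.3 -35.   10. ] [455.2 -36.1  18.8] [np.float64(2.632056015604787), np.float64(2.632056015604818)]
da [ 472.5 -211.5   10. ] [ 471.9 -211.9    7.5] [np.float64(1.0436676444281647), np.float64(1.043667644428006)]
db [ 465.4 -283.9   10. ] [ 463.6 -283.4   14.4] [np.float64(1.0070935282428986), np.float64(1.0070935282428906)]
dc [ 461.3 -356.2   10. ] [ 460.8 -355.5   12.8] [np.float64(0.014061342535692), np.float64(0.01406134253569511)]
dd [ 457.2 -428.3   10. ] [ 456.9 -427.9   11.4] [np.float64(0.09129968826045311), np.float64(0.09129968826054108)]
red [ 452.7 -483.    10. ] [ 450.5 -481.3   15.6] [np.float64(1.312090347387058), np.float64(1.3120903473870429)]
loupe [443.  270.7  10. ] [443.7 271.    9.9] [np.float64(0.7243978299442411), np.float64(0.724397829944231)]
[ 64.7 551.7 384. ] [ 0.3 -0.1 -1. ]
[[ 1.  -0.   0.3]
 [-0.3 -0.   1. ]
 [-0.  -1.  -0. ]]
```

>>> play_rows(
  series=[
    [[0.03, 0, -0.026], 0, 0],
    [[0.07, -0.01, -0.06], 0, 0],
    [[0.105, -0.02, -0.09], 0, 0],
    [[0.14, -0.03, -0.123], 0, 0],
    [[0.175, -0.03, -0.154], 0, 0],
    [[0.21, -0.03, -0.185], 0, 0],
    [[0.245, -0.03, -0.216], 0, 0],
    [[0.28, -0.03, -0.247], 0, 0],
    [[0.315, -0.03, -0.278], 0, 0],
    [[0.35, -0.03, -0.309], 0, 0],
    [[0.385, -0.03, -0.34], 0, 0],
    [[0.41, -0.03, -0.36], 0, 0],
    [[0.418, -0.03, -0.368], 0, 0],
    [[0.418, -0.03, -0.368], 0, 0],
    [[0.418, -0.03, -0.368], 0, 0],
  ],
)

```text
clock: 1.65
eef_pos: [449.8, 71.0, 235.2]
eef_rot: [-1.572, 0.0, -0.255]
wrist_force: [1.0, -0.5, 0.1]
finger_gap: 94.2
```

```bash
cat > snap.py <<'E'
import sys,pickle
from h import *
n=sys.argv[1]
s=manip.read_state();p=manip.camera_params("wrist");im=manip.camera("wrist")
pickle.dump((s,p,im),open(n+".pkl","wb"));cv2.imwrite(f"pics/{n}.png",im[:,:,::-1])
np.set_printoptions(precision=3,suppress=True)
print(s["clock"],s["eef_pos"],s["eef_rot"],s["finger_gap"])
E
python3 snap.py w1
```

```text
1.65 [449.834  70.994 235.216] [-1.572  0.    -0.255] 94.23458673810185
```

View pics/w1.png

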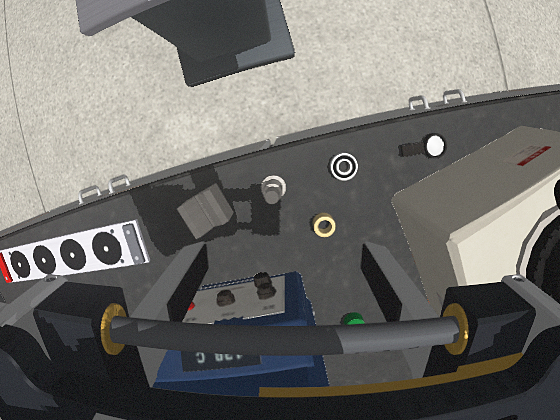

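The wrist view shows the bearing at (344,167), sleeve (324,226), punch (273,187), V-block (205,210), loupe (420,148) and rail at left. Next I take a second view over the rail.

>>> play_rows(
  series=[
    [[0.007, 0, -0.03], 0, 0],
    [[0.016, 0, -0.07], 0, 0],
    [[0.026, 0, -0.11], 0, 0],
    [[0.035, 0, -0.15], 0, 0],
    [[0.044, 0, -0.19], 0, 0],
    [[0.054, 0, -0.23], 0, 0],
    [[0.063, 0, -0.27], 0, 0],
    [[0.072, 0, -0.31], 0, 0],
    [[0.079, 0, -0.34], 0, 0],
    [[0.084, 0, -0.36], 0, 0],
    [[0.084, 0, -0.36], 0, 0],
    [[0.084, 0, -0.36], 0, 0],
  ],
)

```text
clock: 2.9
eef_pos: [440.7, -297.1, 235.5]
eef_rot: [-1.571, 0.0, -0.254]
wrist_force: [0.6, 0.1, 0.6]
finger_gap: 94.0
```

```bash
python3 snap.py w2
```

```text
2.9 [ 440.708 -297.084  235.535] [-1.571  0.    -0.254] 94.04656733970882
```

View pics/w2.png

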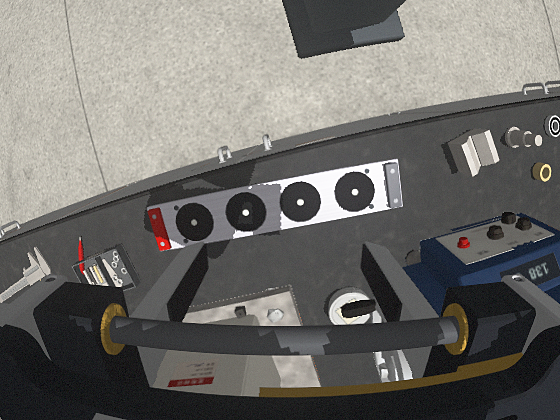

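The rail is now in clear view: d (194,222), c (246,212), b (300,202), a (354,192), and the red block at (158,228) beside d.

```bash
cat > m.py <<'E'
from h import *; import pickle
np.set_printoptions(precision=2,suppress=True)
def dark(im,uv,r,hi=70):   # fit ellipse centre of dark disc near uv
    x,y=uv; g=cv2.cvtColor(im,cv2.COLOR_RGB2GRAY)[y-r:y+r,x-r:x+r]
    g=cv2.morphologyEx(g,cv2.MORPH_OPEN,np.ones((1,1)))
    m=(g<hi).astype(np.uint8); cs=cv2.findContours(m,cv2.RETR_EXTERNAL,cv2.CHAIN_APPROX_NONE)[0]
    c=max(cs,key=cv2.contourArea); e=cv2.fitEllipse(cv2.convexHull(c)); return (e[0][0]+x-r,e[0][1]+y-r),e[1]
def dot(im,uv,r=5):
    x,y=uv; g=cv2.cvtColor(im,cv2.COLOR_RGB2GRAY)[y-r:y+r+1,x-r:x+r+1].astype(float)
    w=np.clip(g-g.min()-0.4*(g.max()-g.min()),0,None); Y,X=np.mgrid[-r:r+1,-r:r+1]
    return (x+(w*X).sum()/w.sum(),y+(w*Y).sum()/w.sum())
E
python3 - <<'E'
from m import *
s1,p1,i1=pickle.load(open("w1.pkl","rb"));s2,p2,i2=pickle.load(open("w2.pkl","rb"))
D=[]
for n,a,b in [("a",(107,248),(354,192)),("b",(73,255),(300,202)),("c",(44,261),(246,212)),("d",(19,266),(194,222))]:
    A=dot(i1,a,4);B=dot(i2,b); e=dark(i2,b,26)
    print(n,A,B,onz(p2,B,10,True),"ell",e[0],*tri([ray(p1,A,True),ray(p2,B,True)])); D.append(onz(p2,B,10,True))
D=np.array(D);d=D[0]-D[3];print("spacing",np.linalg.norm(np.diff(D,axis=0),axis=1),"row psi",np.degrees(np.arctan2(d[1],d[0])))
h=cv2.cvtColor(i1,cv2.COLOR_RGB2HSV)
def yel(i,x0,y0,x1,y1):
    h=cv2.cvtColor(i,cv2.COLOR_RGB2HSV)[y0:y1,x0:x1]; m=((h[...,0]>15)&(h[...,0]<35)&(h[...,1]>60)).astype(np.uint8)
    c=max(cv2.findContours(m,0,cv2.CHAIN_APPROX_NONE)[0],key=cv2.contourArea); e=cv2.fitEllipse(c); return (e[0][0]+x0,e[0][1]+y0),e[1]
A,ea=yel(i1,300,200,350,250);B,eb=yel(i2,520,150,560,195);print("sleeve",A,ea,B,eb,onz(p1,A,15,True),*tri([ray(p1,A,True),ray(p2,B,True)]))
print("bear",onz(p1,(344,167),8,True),*tri([ray(p1,(344,167),True),ray(p2,(554.5,126),True)]))
c=np.hstack([cv2.resize(i1[160:250,160:300],None,fx=3.5,fy=3.5,interpolation=2),cv2.resize(i2[100:190,430:560],None,fx=2.3,fy=3.5,interpolation=2)])
cv2.imwrite("pics/crop1.png",c[:,:,::-1])
E
```

```text
a (np.float64(105.52998379254457), np.float64(248.29859853179522)) (np.float64(354.4643896860054), np.float64(191.51689540445)) [ 471.56 -211.24   10.  ] ell (354.1225471496582, 191.21430587768555) [ 471.51 -211.22    9.89] [np.float64(0.06994683896437764), np.float64(0.06994683896456234)]
b (np.float64(71.7505181629759), np.float64(254.73448238245882)) (np.float64(299.9594375087019), np.float64(201.83918875017403)) [ 467.31 -282.96   10.  ] ell (299.77262115478516, 201.13315391540527) [ 467.3  -282.96   10.14] [np.float64(0.021301147684203867), np.float64(0.02130114768413797)]
c (np.float64(43.24224557805691), np.float64(259.8628556780313)) (np.float64(245.35241128751306), np.float64(212.24152689991539)) [ 462.97 -354.79   10.  ] ell (245.38440704345703, 211.53014755249023) [ 462.89 -354.79    9.98] [np.float64(0.07838432472031584), np.float64(0.07838432472031416)]
d (np.float64(19.137973896830328), np.float64(264.24425108763205)) (np.float64(193.64942797104834), np.float64(222.03116974083585)) [ 458.38 -426.69   10.  ] ell (193.5973072052002, 222.5562229156494) [ 458.39 -426.7     9.98] [np.float64(0.0038151706772327765), np.float64(0.003815170677118492)]
spacing [71.85 71.96 72.05] row psi 86.50201323881676
sleeve (323.6632308959961, 224.5765323638916) (21.65029525756836, 24.260879516601562) (541.5830116271973, 171.3397274017334) (17.60002899169922, 19.185436248779297) [512.25 107.61  15.  ] [513.76 107.82   9.87] [np.float64(0.23149546182362415), np.float64(0.23149546182361147)]
bear [446.66 150.43   8.  ] [446.33 150.29   8.96] [np.float64(0.1537197515616095), np.float64(0.15371975156155696)]
```

View pics/crop1.png

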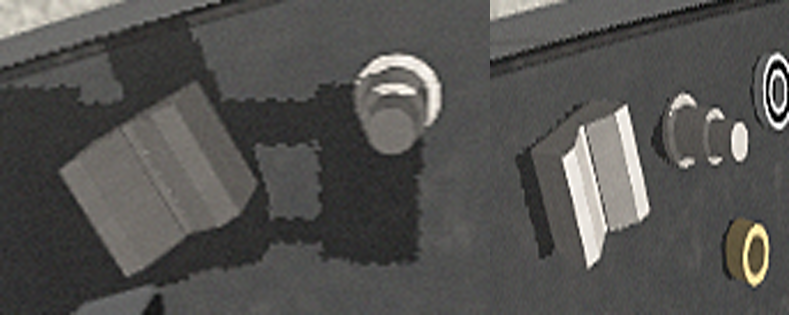

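The crop shows the V-block's top corners (crop px (60,172), (195,80), (257,183), (127,275)), with the groove running along the long left edge. The punch tip is at (391,130) in w1 and (740,142) in w2.

```bash
python3 - <<'E'
from m import *
s1,p1,i1=pickle.load(open("w1.pkl","rb"));s2,p2,i2=pickle.load(open("w2.pkl","rb"))
f=lambda q:(160+q[0]/3.5-.4,160+q[1]/3.5-.4)
g=lambda q:(430+(q[0]-490)/2.3-.3,100+q[1]/3.5-.4)
print("tip",onz(p1,f((391,130)),62,True),*tri([ray(p1,f((391,130)),True),ray(p2,g((740,142)),True)]))
print("flange",onz(p1,f((399,98)),6,True))
C=[onz(p1,f(q),40,True) for q in [(60,172),(195,80),(257,183),(127,275)]]
print(np.array(C)); print("ctr",np.mean(C,0),[np.linalg.norm(C[i]-C[(i+1)%4]) for i in range(4)])
for i,j in((0,3),(1,2)): d=C[j]-C[i]; print("groove ang",np.degrees(np.arctan2(d[1],d[0])))
for i,j in((0,1),(3,2)): d=C[j]-C[i]; print("y ang",np.degrees(np.arctan2(d[1],d[0])))
print("corner tri",*tri([ray(p1,f((127,275)),True),ray(p2,g((588,268)),True)]),*tri([ray(p1,f((257,183)),True),ray(p2,g((649,214)),True)]))
E
```

```text
tip [449.68  56.35  62.  ] [450.01  56.32  61.85] [np.float64(0.29161475221538996), np.float64(0.2916147522154097)]
flange [450.62  56.86   6.  ]
[[438.65 -63.34  40.  ]
 [420.43  -5.65  40.  ]
 [460.54   4.59  40.  ]
 [481.26 -51.82  40.  ]]
ctr [450.22 -29.06  40.  ] [np.float64(60.49744078659613), np.float64(41.39568442783075), np.float64(60.096496459724044), np.float64(44.13858922073497)]
groove ang 15.134678675165551
groove ang 14.332124492054485
y ang 107.52475774473398
y ang 110.16541431892205
corner tri [482.02 -52.32  38.84] [np.float64(0.4176824058032381), np.float64(0.4176824058032178)] [468.18   1.67  29.66] [np.float64(5.166189531614186), np.float64(5.166189531614218)]
```

>>> play_rows(
  series=[
    [[-0.007, 0.005, 0.03], -0.1, 0],
    [[-0.017, 0.01, 0.07], -0.2, 0],
    [[-0.027, 0.02, 0.11], -0.3, 0],
    [[-0.036, 0.03, 0.15], -0.4, 0],
    [[-0.046, 0.035, 0.19], -0.515, 0],
    [[-0.056, 0.035, 0.23], -0.515, 0],
    [[-0.062, 0.035, 0.255], -0.515, 0],
    [[-0.062, 0.035, 0.255], -0.515, 0],
    [[-0.062, 0.035, 0.255], -0.515, 0],
  ],
)

```text
clock: 3.85
eef_pos: [444.4, -33.5, 200.9]
eef_rot: [-1.572, -0.0, 0.264]
wrist_force: [-0.1, -0.1, -0.2]
finger_gap: 94.4
```

```bash
python3 snap.py w3; python3 - <<'E'
from m import *
s,p,i=pickle.load(open("w3.pkl","rb"))
u=proj(p,(453,-33,40),True).astype(int);print(u)
x,y=u;c=i[y-50:y+50,x-65:x+65];cv2.imwrite("pics/w3c.png",cv2.resize(c,None,fx=6,fy=6,interpolation=2)[:,:,::-1])
E
```

```text
3.85 [444.436 -33.486 200.859] [-1.572 -0.     0.264] 94.43835574094614
[282 203]
```

View pics/w3c.png

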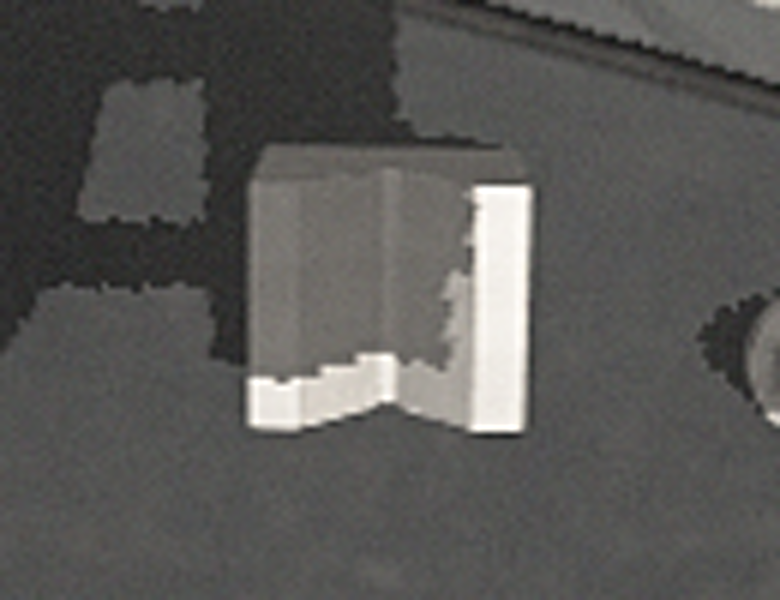

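Top-face corners in the crop are (250,180), (533,184), (527,432) and (247,430). The block is nearly aligned with the tool.

```bash
cat >> m.py <<'E'
from scipy.spatial.transform import Rotation as Ro
def go(s,xyz,psi=None):  # shift m in tool axes, twist rad
    R=Ro.from_euler('xyz',s["eef_rot"]).as_matrix(); d=R.T@(np.array(xyz,float)-s["eef_pos"])/1000
    cur=np.degrees(np.arctan2(R[1,2],R[0,2]))
    return d.round(4), None if psi is None else round(-np.radians(psi-cur),4), round(cur,2)
E
python3 - <<'E'
from m import *
s,p,i=pickle.load(open("w3.pkl","rb")); s1,p1,i1=pickle.load(open("w1.pkl","rb"));
x,y=282,203
P=[(x-65+a/6-.4,y-50+b/6-.4) for a,b in [(250,180),(533,184),(527,432),(247,430)]]
C=np.array([onz(p,q,40,True) for q in P]);print(C,C.mean(0),[np.linalg.norm(C[k]-C[(k+1)%4]) for k in range(4)])
for a,b in((0,3),(1,2),(0,1),(3,2)): d=C[b]-C[a];print(np.degrees(np.arctan2(d[1],d[0])))
f=lambda q:(160+q[0]/3.5-.4,160+q[1]/3.5-.4)
print(tri([ray(p,P[3],True),ray(p1,f((127,275)),True)]),tri([ray(p,P[0],True),ray(p1,f((60,172)),True)]))
m=C.mean(0);print(go(s,(m[0],m[1],6),105))
E
```

```text
[[437.52 -64.09  40.  ]
 [425.14 -15.49  40.  ]
 [469.71  -3.79  40.  ]
 [482.75 -53.4   40.  ]] [453.78 -34.19  40.  ] [np.float64(50.153135954950855), np.float64(46.082344920397176), np.float64(51.29300900705989), np.float64(46.4786741648465)]
13.302629943294694
14.709621248823508
104.28564517047819
104.72212891760503
(array([483.03, -53.3 ,  36.62]), [np.float64(0.7962798669633246), np.float64(0.7962798669633016)]) (array([438.51, -64.2 ,  37.71]), [np.float64(0.5268224769857931), np.float64(0.5268224769857175)])
(array([ 0.01,  0.19, -0.  ]), np.float64(0.0025), np.float64(105.14))
```

>>> play_rows(
  series=[
    [[0.005, 0.03, 0], 0.015, 0],
    [[0.01, 0.07, 0], 0.015, 0],
    [[0.01, 0.11, 0], 0.015, 0],
    [[0.01, 0.14, 0], 0.015, 0],
    [[0.01, 0.165, 0], 0.015, 0],
    [[0.01, 0.18, 0], 0.015, 0],
    [[0.01, 0.19, 0], 0.015, 0],
    [[0.01, 0.195, 0], 0.015, 0],
    [[0.01, 0.195, 0], 0.015, 0],
    [[0.01, 0.195, 0], 0.015, 0.6],
    [[0.01, 0.195, 0], 0.015, 0.6],
    [[0.01, 0.195, 0], 0.015, 0.6],
    [[0.01, 0.195, 0], 0.015, 0.6],
    [[0.01, 0.195, 0], 0.015, 0.6],
    [[0.01, 0.195, 0], 0.015, 0.6],
    [[0.01, 0.195, 0], 0.015, 0.6],
    [[0.01, 0.195, 0], 0.015, 0.6],
  ],
  squeeze=40,
)

```text
clock: 5.6
eef_pos: [454.3, -31.8, 5.9]
eef_rot: [-1.572, -0.0, 0.248]
wrist_force: [-0.5, -2.0, 2.4]
finger_gap: 49.7
```

>>> play_rows(
  series=[
    [[0, -0.01, 0], 0, 0.6],
    [[0, -0.03, 0], 0, 0.6],
    [[0, -0.055, 0], 0, 0.6],
    [[-0.003, -0.06, -0.015], 0.03, 0.6],
    [[-0.008, -0.06, -0.04], 0.08, 0.6],
    [[-0.014, -0.06, -0.07], 0.13, 0.6],
    [[-0.02, -0.06, -0.1], 0.18, 0.6],
    [[-0.026, -0.06, -0.135], 0.23, 0.6],
    [[-0.033, -0.06, -0.17], 0.28, 0.6],
    [[-0.039, -0.06, -0.2], 0.309, 0.6],
    [[-0.044, -0.06, -0.225], 0.309, 0.6],
    [[-0.047, -0.06, -0.242], 0.309, 0.6],
    [[-0.0479, -0.06, -0.2469], 0.309, 0.6],
    [[-0.0479, -0.06, -0.2469], 0.309, 0.6],
    [[-0.0479, -0.06, -0.2469], 0.309, 0.6],
  ],
)

```text
clock: 7.1
eef_pos: [468.4, -281.8, 66.0]
eef_rot: [-1.571, 0.0, -0.06]
wrist_force: [0.3, 0.8, -5.2]
finger_gap: 50.0
```

```bash
sed -i 's/precision=2/precision=4/' m.py; python3 snap.py w4; python3 - <<'E'
from m import *
s,p,i=pickle.load(open("w4.pkl","rb"))
print(go(s,(468.4,-283,16),86.5))
E
```

```text
7.1 [ 468.353 -281.847   65.99 ] [-1.571  0.    -0.06 ] 50.049570938412295
(array([ 0.0001,  0.05  , -0.0011]), np.float64(0.0007), np.float64(86.54))
```

View pics/w4.png

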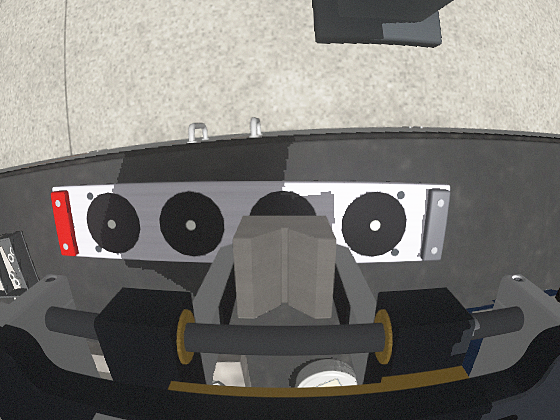

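The block is level in the jaws. Its top front edge runs from (235,217) to (335,217), in front of disc b.

```bash
python3 - <<'E'
from m import *
s,p,i=pickle.load(open("w4.pkl","rb"))
for n,u in [("a",(375,225)),("c",(191,225)),("d",(112,224))]: print(n,onz(p,dot(i,u),10,True))
R=Ro.from_euler('xyz',s["eef_rot"]).as_matrix()
for u in [(235,217),(335,217)]:
    print(R.T@(onz(p,u,100,True)-s["eef_pos"]))
E
```

```text
a [ 471.732  -211.3014   10.    ]
c [ 462.8433 -354.7672   10.    ]
d [ 458.4429 -426.651    10.    ]
[-34.0699 -34.0023 -22.99  ]
[-34.0607 -34.0111  23.8753]
```

```bash
python3 - <<'E'
from m import *
s,p,i=pickle.load(open("w4.pkl","rb"))
R=Ro.from_euler('xyz',s["eef_rot"]).as_matrix()
for d in [(-24.1,-34,-25),(-24.1,-34,25),(-24.1,6,-25),(-24.1,6,25),(21.9,-34,-25)]: print(d,proj(p,s["eef_pos"]+R@np.array(d,float),True))
c=i[205:325,220:350];cv2.imwrite("pics/w4c.png",cv2.resize(c,None,fx=5,fy=5,interpolation=2)[:,:,::-1])
E
```

```text
(-24.1, -34, -25) [231.7965 236.9781]
(-24.1, -34, 25) [336.352  236.9571]
(-24.1, 6, -25) [242.0574 214.0224]
(-24.1, 6, 25) [326.0948 214.0048]
(21.9, -34, -25) [237.2431 317.4   ]
```

View pics/w4c.png

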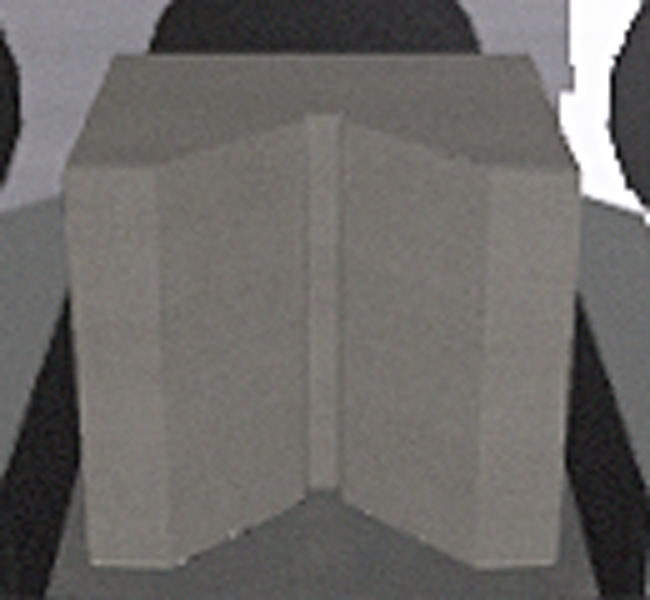

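The block's edges land within 1 px (about 0.5 mm) of prediction, so I lower it onto disc b.

>>> play_rows(
  series=[
    [[-0.0005, 0.015, -0.0011], 0, 0.6],
    [[-0.0005, 0.03, -0.0011], 0, 0.6],
    [[-0.0005, 0.038, -0.0011], 0, 0.6],
    [[-0.0005, 0.043, -0.0011], 0, 0.6],
    [[-0.0005, 0.046, -0.0011], 0, 0.6],
    [[-0.0005, 0.048, -0.0011], 0, 0.6],
    [[-0.0005, 0.0495, -0.0011], 0, 0.6],
    [[-0.0005, 0.05, -0.0011], 0, 0.6],
    [[-0.0005, 0.05, -0.0011], 0, 0.6],
    [[-0.0005, 0.05, -0.0011], 0, 0.6],
  ],
)

```text
clock: 8.15
eef_pos: [468.0, -283.0, 16.3]
eef_rot: [-1.571, -0.0, -0.06]
wrist_force: [-0.5, 0.5, -5.6]
finger_gap: 49.8
```

>>> play_rows(
  series=[
    [[0, 0.0004, 0], 0, 0.6],
    [[0, 0.0006, 0], 0, 0.6],
    [[0, 0.0006, 0], 0, 0.6],
    [[0, 0.0006, 0], 0, 0.36],
    [[0, 0.0006, 0], 0, 0.36],
    [[0, 0.0006, 0], 0, 0.36],
    [[0, 0.0006, 0], 0, 0.36],
    [[0, -0.01, 0], 0, 0.36],
    [[0, -0.04, 0], 0, 0.36],
    [[0, -0.08, 0], 0, 0.3],
    [[0, -0.12, 0], 0, 0.2],
    [[0, -0.15, 0], 0, 0],
    [[0, -0.16, 0], 0, 0],
    [[0, -0.16, 0], 0, 0],
  ],
)

```text
clock: 9.55
eef_pos: [468.2, -283.1, 177.5]
eef_rot: [-1.573, -0.002, -0.06]
wrist_force: [0.2, -0.2, -0.2]
finger_gap: 92.8
```

```bash
python3 snap.py w5; python3 - <<'E'
from m import *
s,p,i=pickle.load(open("w5.pkl","rb"))
a=i[:,:];u=proj(p,(467,-283,50),True).astype(int);print(u);x,y=u
c=i[y-55:y+55,x-75:x+75];cv2.imwrite("pics/w5c.png",cv2.resize(c,None,fx=5,fy=5,interpolation=2)[:,:,::-1])
print(go(s,(450.3,56.5,150)))
E
```

```text
9.55 [ 468.23  -283.097  177.471] [-1.573 -0.002 -0.06 ] 92.77805802715987
[284 202]
(array([-0.0384,  0.0268,  0.338 ]), None, np.float64(86.55))
```

View pics/w5c.png

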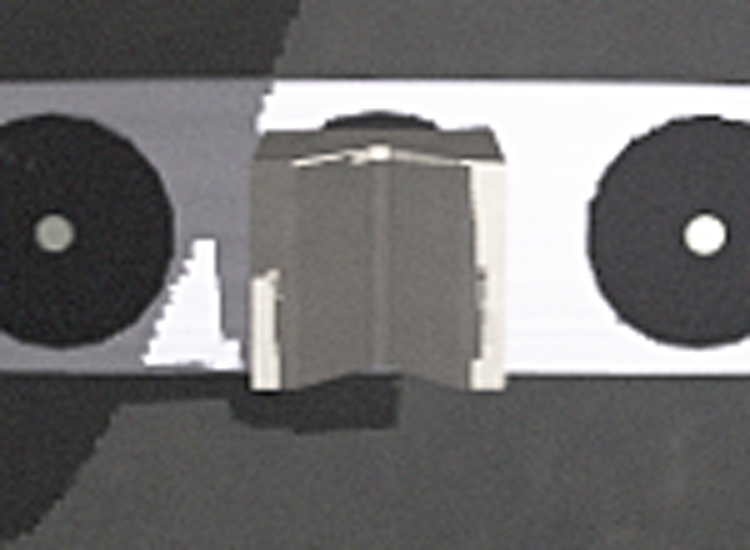

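The V-block is centred on b: its top-face centre is at px (284.1,201.6), against (284,202) predicted. Next is the punch.

>>> play_rows(
  series=[
    [[-0.004, 0, 0.03], 0, 0],
    [[-0.009, 0, 0.075], 0, 0],
    [[-0.014, 0, 0.12], 0, 0],
    [[-0.019, 0.01, 0.165], 0, 0],
    [[-0.024, 0.02, 0.21], 0, 0],
    [[-0.029, 0.027, 0.255], 0, 0],
    [[-0.034, 0.027, 0.3], 0, 0],
    [[-0.038, 0.027, 0.33], 0, 0],
    [[-0.0384, 0.027, 0.338], 0, 0],
    [[-0.0384, 0.027, 0.338], 0, 0],
    [[-0.0384, 0.027, 0.338], 0, 0],
  ],
)

```text
clock: 10.7
eef_pos: [449.5, 56.1, 147.9]
eef_rot: [-1.572, 0.001, -0.061]
wrist_force: [0.1, -0.4, -0.1]
finger_gap: 93.9
```

```bash
python3 snap.py w6; python3 - <<'E'
from m import *
s,p,i=pickle.load(open("w6.pkl","rb"))
u=proj(p,(450.3,56.5,62),True);v=proj(p,(450.3,56.5,9),True);b=proj(p,(446.4,150.4,10),True);l=proj(p,(512,107.7,20),True);print(u,v,b,l)
x,y=u.astype(int);c=i[y-75:y+45,x-70:x+90];cv2.imwrite("pics/w6c.png",cv2.resize(c,None,fx=5,fy=5,interpolation=2)[:,:,::-1])
E
```

```text
10.7 [449.546  56.054 147.899] [-1.572  0.001 -0.061] 93.9406783070854
[284.7241 216.4256] [284.6608 201.6462] [375.9945 193.0438] [337.4897 259.0848]
```

View pics/w6c.png

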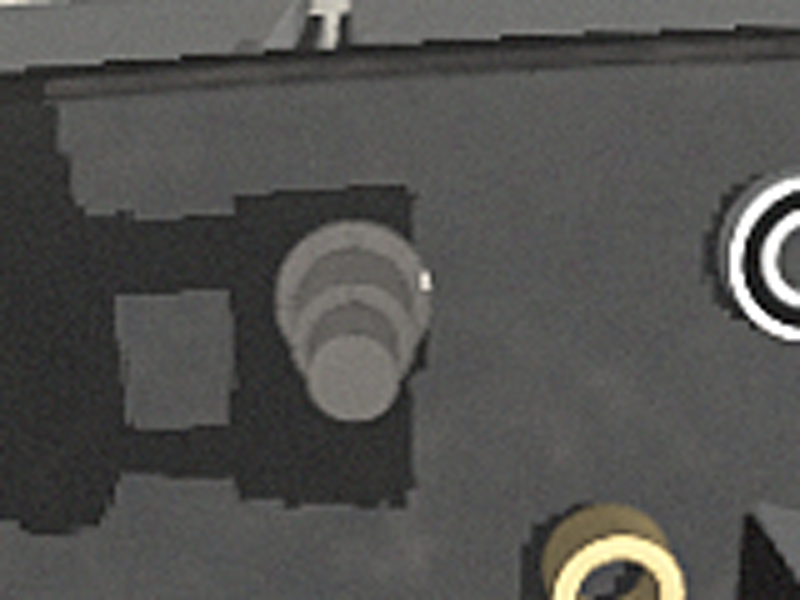

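The tip centre is at px (284.4,215.8), against (284.7,216.4) predicted, so the punch estimate holds within 0.5 mm. The bearing matches as well.

>>> play_rows(
  series=[
    [[0.0005, 0.03, 0.0005], 0, 0],
    [[0.0005, 0.07, 0.0005], 0, 0],
    [[0.0005, 0.1, 0.0005], 0, 0],
    [[0.0005, 0.12, 0.0005], 0, 0],
    [[0.0005, 0.131, 0.0005], 0, 0],
    [[0.0005, 0.135, 0.0005], 0, 0],
    [[0.0005, 0.135, 0.0005], 0, 0],
    [[0.0005, 0.135, 0.0005], 0, 0.85],
    [[0.0005, 0.135, 0.0005], 0, 0.85],
    [[0.0005, 0.135, 0.0005], 0, 0.85],
    [[0.0005, 0.135, 0.0005], 0, 0.85],
    [[0.0005, 0.135, 0.0005], 0, 0.85],
    [[0.0005, 0.135, 0.0005], 0, 0.85],
    [[0.0005, 0.135, 0.0005], 0, 0.85],
    [[0.0005, 0.135, 0.0005], 0, 0.85],
    [[0.0005, 0.135, 0.0005], 0, 0.85],
    [[0.0005, 0.135, 0.0005], 0, 0.85],
    [[0.0005, 0.135, 0.0005], 0, 0.85],
  ],
  squeeze=30,
)

```text
clock: 12.55
eef_pos: [450.1, 56.2, 13.1]
eef_rot: [-1.571, 0.001, -0.061]
wrist_force: [0.6, 0.8, -1.2]
finger_gap: 22.3
```

```bash
python3 - <<'E'
from m import *
s=manip.read_state();print(s["eef_pos"],s["wrist_force"],go(s,(471.6,-211.3,100),86.5))
E
```

```text
[450.0635  56.241   13.0728] [ 0.557   0.8358 -1.2248] (array([ 0.0378, -0.0868, -0.2658]), np.float64(-0.0002), np.float64(86.49))
```

>>> play_rows(
  series=[
    [[0, -0.01, 0], 0, 0.85],
    [[0, -0.03, 0], 0, 0.85],
    [[0.001, -0.055, -0.006], 0, 0.85],
    [[0.004, -0.062, -0.025], 0, 0.85],
    [[0.008, -0.062, -0.055], 0, 0.85],
    [[0.013, -0.062, -0.09], 0, 0.85],
    [[0.018, -0.062, -0.125], 0, 0.85],
    [[0.023, -0.062, -0.16], 0, 0.85],
    [[0.028, -0.062, -0.195], 0, 0.85],
    [[0.033, -0.062, -0.23], 0, 0.85],
    [[0.036, -0.062, -0.255], 0, 0.85],
    [[0.0378, -0.062, -0.2658], 0, 0.85],
    [[0.0378, -0.062, -0.2658], 0, 0.85],
    [[0.0378, -0.062, -0.2658], 0, 0.85],
  ],
)

```text
clock: 13.95
eef_pos: [471.5, -210.5, 75.3]
eef_rot: [-1.571, 0.001, -0.061]
wrist_force: [0.1, -0.4, -2.0]
finger_gap: 22.3
```

```bash
python3 snap.py w7; python3 - <<'E'
from m import *
s,p,i=pickle.load(open("w7.pkl","rb"))
R=Ro.from_euler('xyz',s["eef_rot"]).as_matrix()
u=proj(p,s["eef_pos"]+R@np.array([0,-49.,0]),True);v=proj(p,s["eef_pos"]+R@np.array([0,4.,0]),True)
print(u,v,manip.read_state()["finger_gap"],go(s,(471.6,-211.3,23),86.5))
x,y=u.astype(int);c=i[y-75:y+25,x-65:x+65];cv2.imwrite("pics/w7c.png",cv2.resize(c,None,fx=6,fy=6,interpolation=2)[:,:,::-1])
E
```

```text
13.95 [ 471.474 -210.471   75.307] [-1.571  0.001 -0.061] 22.32198964364738
[284.0443 297.4187] [284.0503 253.0532] 22.150848541885317 (array([ 0.0002,  0.0523, -0.0008]), np.float64(-0.0), np.float64(86.5))
```

View pics/w7c.png

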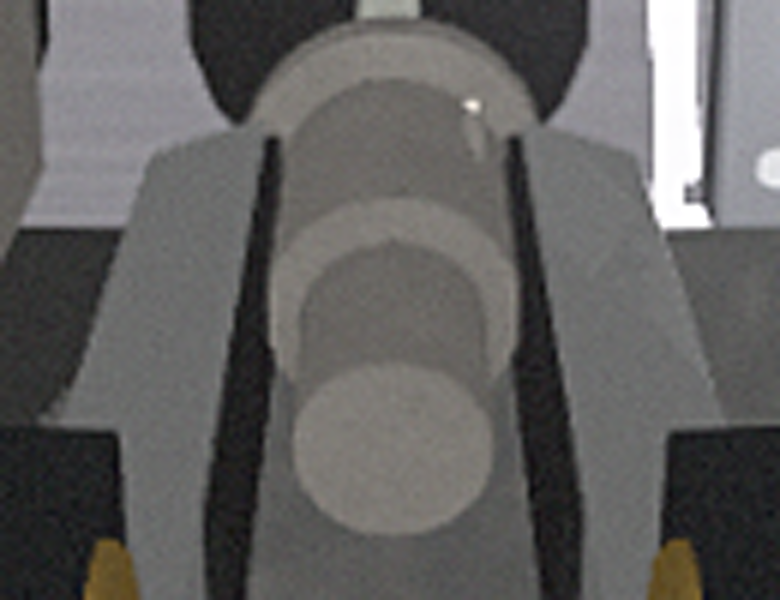

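The punch is upright and centred: its tip is at (284.1,296.4), against (284.0,297.4) predicted. Lowering it onto a.

>>> play_rows(
  series=[
    [[0.0003, 0.015, -0.0008], 0, 0.85],
    [[0.0003, 0.03, -0.0008], 0, 0.85],
    [[0.0003, 0.04, -0.0008], 0, 0.85],
    [[0.0003, 0.046, -0.0008], 0, 0.85],
    [[0.0003, 0.049, -0.0008], 0, 0.85],
    [[0.0003, 0.051, -0.0008], 0, 0.85],
    [[0.0003, 0.052, -0.0008], 0, 0.85],
    [[0.0003, 0.0526, -0.0008], 0, 0.85],
    [[0.0003, 0.0526, -0.0008], 0, 0.85],
    [[0.0003, 0.0526, -0.0008], 0, 0.85],
  ],
)

```text
clock: 15.0
eef_pos: [471.9, -211.2, 23.1]
eef_rot: [-1.571, 0.0, -0.061]
wrist_force: [-0.3, 0.5, 2.7]
finger_gap: 21.7
```

>>> play_rows(
  series=[
    [[0, 0, 0], 0, 0.62],
    [[0, 0, 0], 0, 0.6],
    [[0, 0, 0], 0, 0.6],
    [[0, 0, 0], 0, 0.6],
    [[0, -0.01, 0], 0, 0.6],
    [[0, -0.04, 0], 0, 0.6],
    [[0, -0.08, 0], 0, 0.6],
    [[0, -0.12, 0], 0, 0.4],
    [[0, -0.145, 0], 0, 0],
    [[0, -0.155, 0], 0, 0],
    [[0, -0.155, 0], 0, 0],
  ],
)

```text
clock: 16.1
eef_pos: [472.3, -211.2, 179.1]
eef_rot: [-1.572, -0.001, -0.06]
wrist_force: [0.3, 0.2, -0.8]
finger_gap: 65.9
```

```bash
python3 snap.py w8; python3 - <<'E'
from m import *
s,p,i=pickle.load(open("w8.pkl","rb"))
print(go(s,(446.4,150.4,100),86.5))
u=proj(p,(471.6,-211.2,72),True);v=proj(p,(471.6,-211.2,19),True);print(u,v)
x,y=u.astype(int);c=i[y-60:y+40,x-65:x+65];cv2.imwrite("pics/w8c.png",cv2.resize(c,None,fx=6,fy=6,interpolation=2)[:,:,::-1])
E
```

```text
16.1 [ 472.295 -211.221  179.113] [-1.572 -0.001 -0.06 ] 65.90248936975954
(array([-0.0478,  0.0785,  0.3595]), np.float64(0.0006), np.float64(86.53))
[284.223  208.1437] [284.2711 195.3241]
```

View pics/w8c.png

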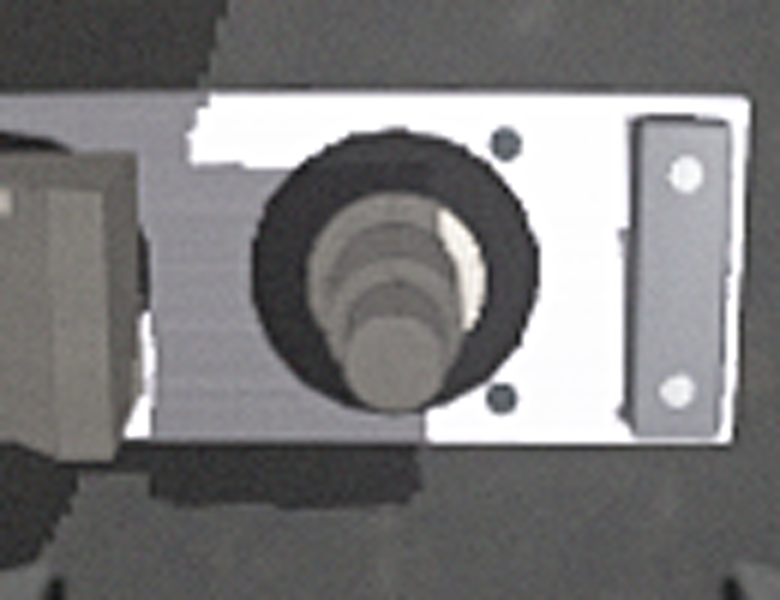

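The punch stands centred on disc a. Next, the bearing.

>>> play_rows(
  series=[
    [[-0.004, 0, 0.03], 0, 0],
    [[-0.01, 0, 0.075], 0, 0],
    [[-0.016, 0, 0.12], 0, 0],
    [[-0.022, 0, 0.165], 0, 0],
    [[-0.028, 0.01, 0.21], 0, 0],
    [[-0.034, 0.03, 0.255], 0, 0],
    [[-0.04, 0.05, 0.3], 0, 0],
    [[-0.045, 0.07, 0.34], 0, 0],
    [[-0.0478, 0.0785, 0.3595], 0, 0],
    [[-0.0478, 0.0785, 0.3595], 0, 0],
    [[-0.0478, 0.0785, 0.3595], 0, 0],
    [[-0.0478, 0.0785, 0.3595], 0, 0],
  ],
)

```text
clock: 17.35
eef_pos: [445.9, 149.8, 98.9]
eef_rot: [-1.571, 0.001, -0.062]
wrist_force: [0.8, -0.4, 0.5]
finger_gap: 94.0
```

```bash
python3 snap.py w9; python3 - <<'E'
from m import *
s,p,i=pickle.load(open("w9.pkl","rb"))
u=proj(p,(446.4,150.4,11),True);x,y=u.astype(int)
g=cv2.cvtColor(i,cv2.COLOR_RGB2GRAY)[y-35:y+35,x-35:x+35]
m=(g>150).astype(np.uint8)
for c in cv2.findContours(m,cv2.RETR_CCOMP,cv2.CHAIN_APPROX_NONE)[0]:
    if len(c)>25:
        e=cv2.fitEllipse(c);q=(e[0][0]+x-35,e[0][1]+y-35);print(q,e[1],onz(p,q,11,True))
print(u,go(s,(446.2,150.3,2)))
E
```

```text
17.35 [445.886 149.752  98.922] [-1.571  0.001 -0.062] 93.95146036454501
(np.float64(267.7167491912842), np.float64(220.0390625)) (4.450677871704102, 17.66210174560547) [449.5732 135.4106  11.    ]
[284.9107 215.4694] (array([0.0004, 0.0969, 0.0006]), None, np.float64(86.48))
```

>>> play_rows(
  series=[
    [[0.0004, 0.03, 0.0006], 0, 0.3],
    [[0.0004, 0.06, 0.0006], 0, 0.4],
    [[0.0004, 0.08, 0.0006], 0, 0.45],
    [[0.0004, 0.09, 0.0006], 0, 0.45],
    [[0.0004, 0.0945, 0.0006], 0, 0.45],
    [[0.0004, 0.0965, 0.0006], 0, 0.45],
    [[0.0004, 0.0967, 0.0006], 0, 0.45],
    [[0.0004, 0.0967, 0.0006], 0, 0.75],
    [[0.0004, 0.0967, 0.0006], 0, 0.75],
    [[0.0004, 0.0967, 0.0006], 0, 0.75],
    [[0.0004, 0.0967, 0.0006], 0, 0.75],
    [[0.0004, 0.0967, 0.0006], 0, 0.75],
    [[0.0004, 0.0967, 0.0006], 0, 0.75],
    [[0.0004, 0.0967, 0.0006], 0, 0.75],
  ],
  squeeze=25,
)

```text
clock: 18.8
eef_pos: [446.7, 150.4, 2.8]
eef_rot: [-1.571, -0.0, -0.062]
wrist_force: [-1.4, 0.7, 5.3]
finger_gap: 33.3
```

```bash
python3 - <<'E'
from m import *
s=manip.read_state();print(s["eef_pos"],s["wrist_force"],s["finger_gap"],go(s,(458.4,-426.7,130),86.5))
E
```

```text
[446.6691 150.355    2.8336] [-1.37    0.6549  5.321 ] 33.25233724980899 (array([ 0.0474, -0.127 , -0.5753]), np.float64(-0.0007), np.float64(86.46))
```

>>> play_rows(
  series=[
    [[0, -0.008, 0], 0, 0.75],
    [[0, -0.03, 0], 0, 0.75],
    [[0.001, -0.06, -0.01], 0, 0.75],
    [[0.003, -0.09, -0.035], 0, 0.75],
    [[0.006, -0.115, -0.075], 0, 0.75],
    [[0.009, -0.127, -0.115], 0, 0.75],
    [[0.013, -0.127, -0.155], 0, 0.75],
    [[0.016, -0.127, -0.195], 0, 0.75],
    [[0.019, -0.127, -0.235], 0, 0.75],
    [[0.023, -0.127, -0.275], 0, 0.75],
    [[0.026, -0.127, -0.315], 0, 0.75],
    [[0.029, -0.127, -0.355], 0, 0.75],
    [[0.033, -0.127, -0.395], 0, 0.75],
    [[0.036, -0.127, -0.435], 0, 0.75],
    [[0.039, -0.127, -0.475], 0, 0.75],
    [[0.042, -0.127, -0.515], 0, 0.75],
    [[0.045, -0.127, -0.545], 0, 0.75],
    [[0.047, -0.127, -0.568], 0, 0.75],
    [[0.0474, -0.127, -0.5753], 0, 0.75],
    [[0.0474, -0.127, -0.5753], 0, 0.75],
  ],
)

```text
clock: 20.8
eef_pos: [458.1, -426.8, 129.8]
eef_rot: [-1.571, 0.0, -0.063]
wrist_force: [-0.0, -0.2, -0.2]
finger_gap: 33.0
```

```bash
python3 snap.py w10; python3 - <<'E'
from m import *
s,p,i=pickle.load(open("w10.pkl","rb"))
R=Ro.from_euler('xyz',s["eef_rot"]).as_matrix()
u=proj(p,s["eef_pos"]+R@np.array([0,-8.2,0]),True)
print(u,go(s,(458.4,-426.7,13),86.5))
x,y=u.astype(int);c=i[y-55:y+45,x-65:x+65];cv2.imwrite("pics/w10c.png",cv2.resize(c,None,fx=6,fy=6,interpolation=2)[:,:,::-1])
E
```

```text
20.8 [ 458.139 -426.847  129.823] [-1.571  0.    -0.063] 32.992572965131664
[284.0377 261.2649] (array([0.0003, 0.1168, 0.0001]), np.float64(-0.0015), np.float64(86.41))
```

View pics/w10c.png

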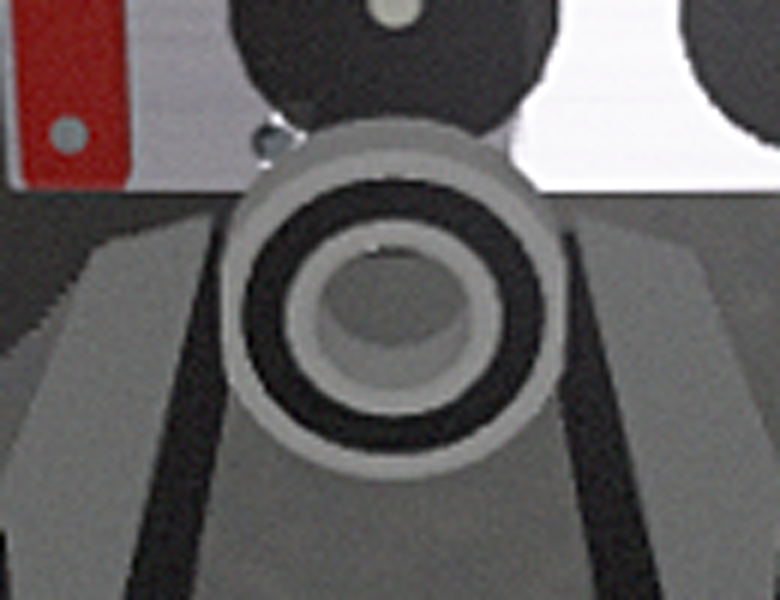

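The bearing is level. It sits about 3 px towards the camera, so roughly 1.3 to 1.7 mm forward in the jaws; I correct for that in placing.

>>> play_rows(
  series=[
    [[0.0016, 0.03, 0], 0, 0.75],
    [[0.0016, 0.06, 0], 0, 0.75],
    [[0.0016, 0.085, 0], 0, 0.75],
    [[0.0016, 0.1, 0], 0, 0.75],
    [[0.0016, 0.108, 0], 0, 0.75],
    [[0.0016, 0.112, 0], 0, 0.75],
    [[0.0016, 0.1145, 0], 0, 0.75],
    [[0.0016, 0.116, 0], 0, 0.75],
    [[0.0016, 0.117, 0], 0, 0.75],
    [[0.0016, 0.1172, 0], 0, 0.75],
    [[0.0016, 0.1172, 0], 0, 0.75],
    [[0.0016, 0.1172, 0], 0, 0.75],
  ],
)

```text
clock: 22.05
eef_pos: [460.0, -426.2, 12.9]
eef_rot: [-1.571, 0.0, -0.062]
wrist_force: [-0.4, -0.2, -0.5]
finger_gap: 33.0
```

>>> play_rows(
  series=[
    [[0, 0.0004, -0.0004], 0, 0.75],
    [[0, 0.0007, -0.0004], 0, 0.75],
    [[0, 0.0007, -0.0004], 0, 0.75],
    [[0, 0.0007, -0.0004], 0, 0.75],
  ],
)

```text
clock: 22.45
eef_pos: [460.1, -426.7, 12.9]
eef_rot: [-1.571, -0.0, -0.062]
wrist_force: [-1.5, 2.6, 6.2]
finger_gap: 32.9
```

>>> play_rows(
  series=[
    [[0, 0, 0], 0, 0.57],
    [[0, 0, 0], 0, 0.57],
    [[0, 0, 0], 0, 0.57],
    [[0, 0, 0], 0, 0.57],
    [[0, -0.01, 0], 0, 0.57],
    [[0, -0.04, 0], 0, 0.57],
    [[0, -0.08, 0], 0, 0.5],
    [[0, -0.12, 0], 0, 0.3],
    [[0, -0.155, 0], 0, 0],
    [[0, -0.165, 0], 0, 0],
    [[0, -0.165, 0], 0, 0],
  ],
)

```text
clock: 23.55
eef_pos: [460.4, -427.0, 179.8]
eef_rot: [-1.573, -0.003, -0.062]
wrist_force: [-0.7, 0.4, 0.3]
finger_gap: 75.6
```

```bash
python3 snap.py w11; python3 - <<'E'
from m import *
s,p,i=pickle.load(open("w11.pkl","rb"))
u=proj(p,(458.4,-426.7,21),True);x,y=u.astype(int);print(u)
g=cv2.cvtColor(i,cv2.COLOR_RGB2GRAY)[y-45:y+45,x-45:x+45]
for th in(60,90,110,150):
  for c in cv2.findContours((g>th).astype(np.uint8),cv2.RETR_CCOMP,cv2.CHAIN_APPROX_NONE)[0]:
    if len(c)>25:
        e=cv2.fitEllipse(c);q=(e[0][0]+x-45,e[0][1]+y-45);print(th,np.array(q),np.array(e[1]),onz(p,q,21,True))
c=i[y-60:y+60,x-50:x+110];cv2.imwrite("pics/w11c.png",cv2.resize(c,None,fx=5,fy=5,interpolation=2)[:,:,::-1])
print(go(s,(420,90,190),45))
E
```

```text
23.55 [ 460.409 -426.995  179.758] [-1.573 -0.003 -0.062] 75.58153242832473
[284.5872 194.1974]
60 [284.8612 194.0811] [18.3096 19.7123] [ 458.2914 -426.4014   21.    ]
60 [284.9857 193.3547] [11.2073 12.9956] [ 457.5099 -426.2208   21.    ]
60 [287.2332 194.5944] [ 93.0097 104.5571] [ 459.0046 -423.9181   21.    ]
60 [284.7675 194.0331] [27.0727 27.196 ] [ 458.233  -426.4976   21.    ]
60 [284.3149 191.4905] [43.237  44.4311] [ 455.4432 -426.8066   21.    ]
90 [285.0153 194.1542] [18.0898 18.5509] [ 458.381  -426.2429   21.    ]
90 [284.9751 193.2962] [12.9638 14.4239] [ 457.4457 -426.2281   21.    ]
90 [285.1082 193.3788] [32.1376 32.2318] [ 457.5441 -426.0924   21.    ]
90 [284.7135 194.0889] [27.7852 27.9291] [ 458.2903 -426.5587   21.    ]
90 [285.3823 190.2385] [ 67.2408 103.1985] [ 454.157  -425.5932   21.    ]
90 [283.9994 191.7538] [47.8077 50.894 ] [ 455.708  -427.1585   21.    ]
110 [285.0235 194.1547] [17.5992 18.139 ] [ 458.382  -426.2342   21.    ]
110 [284.8647 193.5938] [14.0915 15.7159] [ 457.7618 -426.3651   21.    ]
110 [285.2738 193.581 ] [31.5244 31.6334] [ 457.7747 -425.9303   21.    ]
110 [284.6178 194.0379] [28.0912 28.2674] [ 458.2285 -426.6568   21.    ]
110 [285.3635 190.1309] [ 66.6284 102.7871] [ 454.0394 -425.6059   21.    ]
110 [283.9093 191.8014] [48.0474 51.294 ] [ 455.7537 -427.2572   21.    ]
150 [292.2479 194.2325] [16.2987 23.4633] [ 458.9357 -418.5718   21.    ]
150 [306.4616 189.5266] [54.1174 62.4189] [ 454.7276 -403.2188   21.    ]
(array([-0.0723, -0.0116,  0.5135]), np.float64(0.7235), np.float64(86.46))
```

The bearing measures (458.3,-426.5) against the disc at (458.4,-426.7), so it is centred. Last, the sleeve.

>>> play_rows(
  series=[
    [[-0.003, -0.005, 0.03], 0, 0],
    [[-0.006, -0.01, 0.075], 0, 0],
    [[-0.01, -0.01, 0.12], 0, 0],
    [[-0.014, -0.01, 0.165], 0, 0],
    [[-0.017, -0.01, 0.21], 0, 0],
    [[-0.021, -0.01, 0.255], 0.05, 0],
    [[-0.025, -0.01, 0.3], 0.15, 0],
    [[-0.028, -0.01, 0.345], 0.25, 0],
    [[-0.032, -0.01, 0.39], 0.35, 0],
    [[-0.036, -0.01, 0.435], 0.45, 0],
    [[-0.039, -0.01, 0.475], 0.55, 0],
    [[-0.042, -0.01, 0.51], 0.65, 0],
    [[-0.0434, -0.01, 0.53], 0.7235, 0],
    [[-0.0434, -0.01, 0.53], 0.7235, 0],
    [[-0.0434, -0.01, 0.53], 0.7235, 0],
  ],
)

```text
clock: 25.1
eef_pos: [448.9, 104.8, 186.4]
eef_rot: [-1.573, 0.001, -0.783]
wrist_force: [-0.1, 0.2, -0.4]
finger_gap: 94.1
```

```bash
python3 snap.py w12; python3 - <<'E'
from m import *
s,p,i=pickle.load(open("w12.pkl","rb"))
u=proj(p,(513,107.7,20),True);x,y=u.astype(int);print(u)
c=i[y-50:y+50,x-65:x+65];cv2.imwrite("pics/w12c.png",cv2.resize(c,None,fx=6,fy=6,interpolation=2)[:,:,::-1])
E
```

```text
25.1 [448.902 104.835 186.364] [-1.573  0.001 -0.783] 94.10522806100589
[325.7935 232.761 ]
```

View pics/w12c.png

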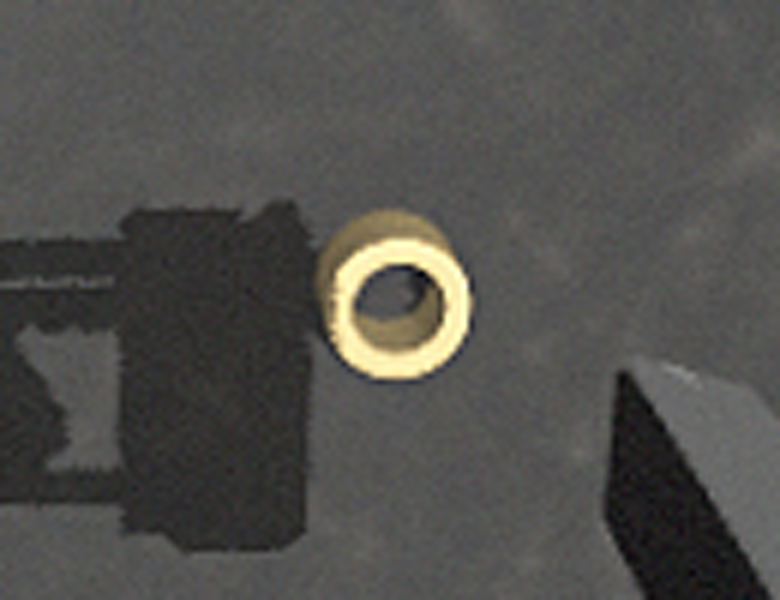

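The rim centre is at crop (401,309), i.e. px (326.4,233.1), against (325.8,232.8) predicted. The path between the press and the tester is clear.

```bash
python3 - <<'E'
from m import *
s,p,i=pickle.load(open("w12.pkl","rb")); s1,p1,i1=pickle.load(open("w1.pkl","rb"))
c=onz(p,(326.4,233.1),20,True);print(c)
R=Ro.from_euler('xyz',s["eef_rot"]).as_matrix();X=R[:,0]
for k in(50,4): t=c-k*X; print(k,t,go(s,(t[0],t[1],4)))
E
```

```text
[513.7909 107.9138  20.    ]
50 [478.3425 143.1758  20.0304] (array([-0.0061,  0.1823,  0.0483]), None, np.float64(45.15))
4 [510.955  110.7348  20.0024] (array([0.0399, 0.1823, 0.0483]), None, np.float64(45.15))
```

>>> play_rows(
  series=[
    [[0.015, 0, 0.018], 0, 0],
    [[0.03, 0, 0.036], 0, 0],
    [[0.038, 0, 0.046], 0, 0],
    [[0.0399, 0, 0.0483], 0, 0],
    [[0.0399, 0.02, 0.0483], 0, 0],
    [[0.0399, 0.05, 0.0483], 0, 0],
    [[0.0399, 0.08, 0.0483], 0, 0],
    [[0.0399, 0.11, 0.0483], 0, 0],
    [[0.0399, 0.12, 0.0483], 0, 0],
    [[0.0399, 0.12, 0.0483], 0, 0],
    [[0.0399, 0.12, 0.0483], 0, 0],
  ],
)

```text
clock: 26.25
eef_pos: [511.8, 110.1, 67.8]
eef_rot: [-1.571, -0.001, -0.784]
wrist_force: [-1.0, -0.1, 0.8]
finger_gap: 93.8
```

>>> play_rows(
  series=[
    [[-0.001, 0.015, 0], 0, 0.2],
    [[-0.001, 0.03, 0], 0, 0.3],
    [[-0.001, 0.045, 0], 0, 0.4],
    [[-0.001, 0.055, 0], 0, 0.45],
    [[-0.001, 0.061, 0], 0, 0.45],
    [[-0.001, 0.0635, 0], 0, 0.45],
    [[-0.001, 0.0635, 0], 0, 0.45],
    [[-0.001, 0.0635, 0], 0, 0.8],
    [[-0.001, 0.0635, 0], 0, 0.8],
    [[-0.001, 0.0635, 0], 0, 0.8],
    [[-0.001, 0.0635, 0], 0, 0.8],
    [[-0.001, 0.0635, 0], 0, 0.8],
    [[-0.001, 0.0635, 0], 0, 0.8],
    [[-0.001, 0.0635, 0], 0, 0.8],
    [[-0.001, 0.0635, 0], 0, 0.8],
  ],
  squeeze=25,
)

```text
clock: 27.75
eef_pos: [511.3, 110.8, 4.5]
eef_rot: [-1.571, -0.001, -0.784]
wrist_force: [-0.1, -0.7, 4.9]
finger_gap: 26.8
```

>>> play_rows(
  series=[
    [[0, -0.008, 0], 0, 0.8],
    [[0, -0.03, 0], 0, 0.8],
    [[0, -0.06, 0], 0, 0.8],
    [[0, -0.09, 0], 0, 0.8],
    [[0, -0.115, -0.01], 0, 0.8],
    [[-0.002, -0.125, -0.03], 0, 0.8],
    [[-0.004, -0.125, -0.055], 0, 0.8],
    [[-0.007, -0.125, -0.08], 0, 0.8],
    [[0.01, -0.125, -0.1], -0.1, 0.8],
    [[0.035, -0.125, -0.125], -0.2, 0.8],
    [[0.06, -0.125, -0.15], -0.3, 0.8],
    [[0.085, -0.125, -0.175], -0.4, 0.8],
    [[0.11, -0.125, -0.2], -0.5, 0.8],
    [[0.13, -0.125, -0.22], -0.6, 0.8],
    [[0.14, -0.125, -0.23], -0.7, 0.8],
    [[0.142, -0.125, -0.232], -0.724, 0.8],
    [[0.142, -0.125, -0.232], -0.724, 0.8],
  ],
)

```text
clock: 29.45
eef_pos: [447.8, -153.5, 129.7]
eef_rot: [-1.571, -0.0, -0.062]
wrist_force: [0.3, 1.3, -1.0]
finger_gap: 26.6
```

```bash
python3 - <<'E'
from m import *
s=manip.read_state();print(s["eef_pos"],s["wrist_force"],s["finger_gap"])
X=np.array([np.cos(np.radians(-3.5)),np.sin(np.radians(-3.5)),0])
t=np.array([462.95,-354.8,0])-3.8*X;print(t);print(go(s,(t[0],t[1],130),86.5))
E
```

```text
[ 447.7757 -153.5272  129.7148] [ 0.3455  1.3178 -0.9765] 26.560503760432606
[ 459.1571 -354.568     0.    ]
(array([ 0.0238, -0.0002, -0.1999]), np.float64(-0.001), np.float64(86.44))
```

>>> play_rows(
  series=[
    [[0.002, 0, -0.02], 0, 0.8],
    [[0.006, 0, -0.05], 0, 0.8],
    [[0.01, 0, -0.085], 0, 0.8],
    [[0.014, 0, -0.12], 0, 0.8],
    [[0.018, 0, -0.15], 0, 0.8],
    [[0.021, 0, -0.178], 0, 0.8],
    [[0.0235, 0, -0.196], 0, 0.8],
    [[0.0238, 0, -0.1999], 0, 0.8],
    [[0.0238, 0, -0.1999], 0, 0.8],
    [[0.0238, 0, -0.1999], 0, 0.8],
  ],
)

```text
clock: 30.45
eef_pos: [459.4, -353.2, 129.8]
eef_rot: [-1.571, -0.0, -0.062]
wrist_force: [-0.2, 0.3, -0.3]
finger_gap: 26.9
```

```bash
python3 snap.py w13; python3 - <<'E'
from m import *
s,p,i=pickle.load(open("w13.pkl","rb"))
R=Ro.from_euler('xyz',s["eef_rot"]).as_matrix()
f=lambda k:proj(p,s["eef_pos"]+R@np.array([k,-15.5,0]),True)
u=f(3.8);print(u,f(0));x,y=u.astype(int)
h=cv2.cvtColor(i,cv2.COLOR_RGB2HSV)[y-45:y+45,x-45:x+45];m=((h[...,0]>12)&(h[...,0]<38)&(h[...,1]>60)).astype(np.uint8)
for v in(60,100,130):
  mm=m*(h[...,2]>v).astype(np.uint8)
  cs=cv2.findContours(mm,cv2.RETR_CCOMP,cv2.CHAIN_APPROX_NONE)[0]
  for c in cs:
    if len(c)>30: e=cv2.fitEllipse(c);print(v,e[0][0]+x-45,e[0][1]+y-45,e[1])
print(go(s,(459.16,-354.57,14.5),86.5))
E
```

```text
30.45 [ 459.361 -353.225  129.824] [-1.571 -0.    -0.062] 26.857658138825595
[284.0481 272.7755] [284.0464 266.6429]
60 284.0635795593262 266.3295135498047 (48.98465347290039, 55.67743682861328)
60 284.0051574707031 265.0104103088379 (15.012697219848633, 26.310148239135742)
100 284.02274322509766 266.39573669433594 (47.97761535644531, 55.8054084777832)
100 283.99170303344727 265.0393371582031 (15.090256690979004, 26.270902633666992)
130 283.96195220947266 271.86348724365234 (42.416561126708984, 47.098262786865234)
130 283.99369049072266 272.3857612609863 (31.285749435424805, 35.353328704833984)
(array([-0.0001,  0.1153, -0.0014]), np.float64(-0.0008), np.float64(86.45))
```

>>> play_rows(
  series=[
    [[0.0003, 0.03, -0.0014], 0, 0.8],
    [[0.0003, 0.06, -0.0014], 0, 0.8],
    [[0.0003, 0.085, -0.0014], 0, 0.8],
    [[0.0003, 0.1, -0.0014], 0, 0.8],
    [[0.0003, 0.107, -0.0014], 0, 0.8],
    [[0.0003, 0.111, -0.0014], 0, 0.8],
    [[0.0003, 0.113, -0.0014], 0, 0.8],
    [[0.0003, 0.1145, -0.0014], 0, 0.8],
    [[0.0003, 0.1155, -0.0014], 0, 0.8],
    [[0.0003, 0.1157, -0.0014], 0, 0.8],
    [[0.0003, 0.1157, -0.0014], 0, 0.8],
  ],
)

```text
clock: 31.6
eef_pos: [459.8, -354.9, 14.6]
eef_rot: [-1.571, -0.001, -0.062]
wrist_force: [-0.1, 0.7, 1.5]
finger_gap: 26.9
```

>>> play_rows(
  series=[
    [[0, 0.0003, 0], 0, 0.8],
    [[0, 0.0003, 0], 0, 0.62],
    [[0, 0.0003, 0], 0, 0.6],
    [[0, 0.0003, 0], 0, 0.6],
    [[0, 0.0003, 0], 0, 0.6],
    [[0, -0.01, 0], 0, 0.6],
    [[0, -0.04, 0], 0, 0.6],
    [[0, -0.08, 0], 0, 0.5],
    [[0, -0.12, 0], 0, 0.3],
    [[0, -0.16, 0.01], 0, 0],
    [[0, -0.2, 0.03], 0, 0],
    [[0, -0.21, 0.035], 0, 0],
    [[0, -0.21, 0.035], 0, 0],
    [[0, -0.21, 0.035], 0, 0],
  ],
)

```text
clock: 33.0
eef_pos: [461.4, -319.8, 223.5]
eef_rot: [-1.571, 0.0, -0.062]
wrist_force: [0.9, -0.2, -0.5]
finger_gap: 90.3
```

```bash
python3 snap.py w14; python3 - <<'E'
from m import *
s,p,i=pickle.load(open("w14.pkl","rb"))
for n,q in dict(punch_tip=(471.6,-211.2,72),vee=(467.3,-283,50),sleeve=(462.95,-354.8,30),bear=(458.4,-426.7,21)).items(): print(n,proj(p,q,True))
x,y=proj(p,(462.95,-354.8,30),True).astype(int)
h=cv2.cvtColor(i,cv2.COLOR_RGB2HSV)[y-25:y+25,x-25:x+25];m=((h[...,0]>12)&(h[...,0]<38)&(h[...,1]>60))
for v in(100,130,150):
  for c in cv2.findContours((m&(h[...,2]>v)).astype(np.uint8),cv2.RETR_CCOMP,cv2.CHAIN_APPROX_NONE)[0]:
    if len(c)>15: e=cv2.fitEllipse(c);q=(e[0][0]+x-25,e[0][1]+y-25);print(v,np.array(q),e[1],onz(p,q,30,True))
c=i[100:280,110:450];cv2.imwrite("pics/w14c.png",cv2.resize(c,None,fx=2.35,fy=2.35,interpolation=2)[:,:,::-1])
E
```

```text
33.0 [ 461.42  -319.808  223.53 ] [-1.571  0.    -0.062] 90.31617368900689
punch_tip [384.9348 201.5768]
vee [317.3118 196.7573]
sleeve [254.3994 193.0399]
bear [196.9984 191.8041]
100 [254.7218 192.2121] (22.46112060546875, 24.912109375) [ 461.9832 -354.338    30.    ]
100 [255.0103 191.7331] (12.609781265258789, 15.669560432434082) [ 461.4321 -353.9511   30.    ]
130 [254.0142 193.3962] (21.066482543945312, 21.776838302612305) [ 463.3474 -355.2896   30.    ]
130 [254.2367 193.3937] (17.993078231811523, 18.649999618530273) [ 463.3616 -355.027    30.    ]
150 [247.274  199.4866] (3.910327434539795, 8.223639488220215) [ 470.1658 -363.9063   30.    ]
```

View pics/w14c.png

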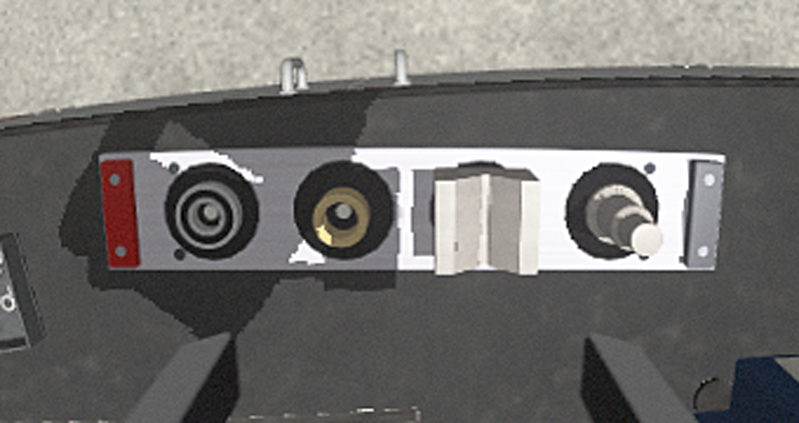

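All four parts stand centred in the right order. The punch tip is at px (385.3,201.7), against (384.9,201.6) predicted, and the sleeve is within 0.5 mm. Handing in.

```bash
python3 -c "
from cell import manip
print(manip.sign_off())"
```

```text
the job is handed in; nothing more can be done
None
```

All four metal parts stand on the rail in order of height, and I handed the job in at about 33 s of the 134 s allowed. The red block is at the disc d end, so the bearing went on d, the sleeve on c, the V-block on b and the punch on a. I never touched the loupe.

**Last checks:** The final wrist view shows all four upright and the gripper clear of them. The bearing, sleeve and punch measured within about 0.5 mm of their disc centres. The V-block was within about 1 mm in a close view just after placing.

**What disagreed:**
- The finger opening read 1 to 2 mm less than the stated diameter on all three round parts, though all were held firmly and upright.
- The V-block slid about 3 mm sideways as the jaws closed, because I rounded a shift. It ended centred in the grip.
- The bearing sat 1 to 2 mm off-centre in the jaws. I corrected for that before setting it down.

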